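# Lock the bowl and stir the indicator beads apart

### The arm

A 7-joint arm with a two-finger parallel gripper is mounted at the origin on the work surface. World frame = base frame: x ahead of the robot, y to its left, z up, the work surface at z = 0. Lengths are in m, angles in rad, forces in N, time in s.
With the tool pointing down it reaches from about 0.425 to 0.825 m from the base axis. Payload 3.6 kg.
Tool frame: the origin (TCP) lies on the front face of the gripper's body, between the roots of the fingers; the fingertips stand 84 mm ahead of it and the grasp point (between the pads) lies 65 mm ahead of it; z points along the fingers, y is the line along which they close (so a half turn about z gives the same grasp; the last joint's range is limited). The gripper opens to 93 mm and grips with 3 to 60 N. Pads are 15 mm wide; open, the fingers measure 128 mm over their backs; the gripper's body (75 mm by 188 mm) begins 65 mm behind the grasp point.
Start: joints at [-1.218, 0.615, -0.013, 1.423, 0.008, 1.103, -0.04], TCP at [0.24, 0.604, 0.303] pointing down, gripper open.
Joint ranges: [-3.12, 3.12], [-0.3, 2.06], [-1.34, 1.32], [0.26, 2.42], [-1.36, 4.5], [0.01, 1.98], [-2.84, 2.84]. Speed limits (rad/s): [2.79, 2.79, 3.14, 3.14, 3.14, 3.14, 3.14].

### API

Orientations are given as a unit quaternion [x, y, z, w].
In Python, from plant import robot gives the robot as it stands. The module is installed in compiled form; this text tells all that it offers.
- The arm moves only by the tool servo_tool, never from a script. Its argument "increments" is a list that holds one entry, the list of rows, each a list of 7 numbers: the shift along the tool's x, y, z in m, then the turn, a rotation vector about the tool's x, y, z in degrees, then the gripper's target within -1 to 1 (fully open at 1, half-way at 0, shut at -1). A call has exactly 10 rows; each row is the pose to reach, as a shift and turn from the pose commanded when the call began, along the tool's axes at that moment; what a row does not reach only later rows make up. A row lasts 1/12 s, in which the tool goes at most 41.7 mm and 7.16 degrees, less where a joint would pass 70% of its speed; a pose out of reach is approached as far as the arm can. A call with a gripper value outside its range is refused whole. The fingers move at their own pace and stop on an object; "squeeze" is the grip in N (left out, the last holds). Time passes only in rows, so rows that repeat a pose let the fingers close, or fill a call up. It gives the time, the measured TCP pose, the force, the opening and the grip force at its end, in the units of the state.
- robot.get_obs(): the state, without advancing time (a new reading comes with each control period).
- robot.grab_frame(name): name is "scene" or "top" or "wrist"; returns (picture, depth): 400x640x3 uint8, blue, green, red; 400x640 float32, m along the optical axis (not along the pixel's ray), 0 where there is no reading.
- robot.camera_params(name): a dict with "vertical_fov" (degrees; the focal length in pixels is half the picture's height over the tangent of half this angle, whatever the lens; pixels are square), "cx", "cy" (the principal point, pixels), "cam_to_world" (4x4, takes a point from camera to world coordinates). Camera axes: x right, y up, looking along -z (the intrinsics and any distortion apply to the point x, -y, -z); pixel columns grow to the right and rows downward; lengths in m; the calibration is good to about 2 mm. A picture is of the moment at which its call begins: read the wrist's pose just before it. camera_params takes no time and is no camera call; for the wrist camera it gives the pose at the moment of the call.
- robot.close_job(): hands the job in; it is judged then, once.
The state is a dict: "clock": time; "joint_pos": joint angles; "joint_vel": joint speeds; "joint_efforts": joint torques, N m; "tool_pos": TCP position; "eef_rot": TCP orientation; "force": force on the tool from outside, world axes, zero at the start; "torque": the same for the moment, N m; "grip_width": opening from 0.0 (shut) to 1.0 (fully open); "grasp_force": force on a finger pad.
Only numpy, scipy, OpenCV 4.12 (cv2) and the standard library are available. Lean on these libraries where they do the work, as an engineer would, in place of code of your own. Each camera call takes 0.05 s, during which the arm holds its last target. There are 200 camera calls.

### The job

Lock the pink bowl in its cradle by sliding the bolt fully home. Then take the stirring rod and, with its foot right down among the beads just off the bowl's floor, stir a couple of full circles round the middle of the bowl, and carry on until the two blue beads lie well apart, about 10 mm or more between them. Spill none, keep the fingers off the beads, stand the rod back upright in its stand, leave the bolt home and do not disturb the jar, the carton and the paper roll.

Things in the scene. Friction and masses are not known exactly. Their poses are not given: they have to be found in the camera images.
- cradle: grey fixture fixed to the table, holding the bowl. Origin at table level under the bowl's middle, z up. Plate 12 mm thick, x -122 to 95, y -130 to 90 mm. Barrel bolt parallel to y at x -92 mm, axis 27.5 mm up; track y -112 to -20 (strap over it at y -31 to -21, top 38 mm up), keeper y 20 to 42 (top 40 mm up). Three black blocks round the bowl's foot, tops 24 mm up.
- bolt (a joint): travel of the barrel bolt in m along the cradle's +y: 0 is fully drawn back, 0.050 is fully home, over the bowl's lug and into the keeper (end stop). Stiff: about 2 N to slide; it stays where it is left.
- bolt_knob (a point): centre of the top of the bolt's upright red knob, 80 mm above the table; the knob is a 16 mm diameter cylinder from 43 to 80 mm above the table (a thinner 10 mm stem below it), moving with the bolt. Its axes are the cradle's.
- bowl: deep pink bowl, loose in the cradle, 0.6 kg: outer radius 64 mm at the foot, 70 at the rim, 55 mm high (rim 67 mm above the table), wall 4 mm; flat floor 5 mm above its underside, inner radius 60 mm at the floor, 66 at the rim. A lug 8 mm thick, 30 mm wide sticks out to x = -112 mm, under the bolt's path. Origin: centre of its underside, z up.
- stand: square open-topped white box, the stirring rod's stand, fixed to the table: 52 x 52 mm outside, 45 mm high, walls 6 mm (40 x 40 mm inside), inner floor 6 mm above the table. Origin: centre of its underside on the table, z up.
- rod: stirring rod, upright in the stand at the start, 115 mm tall, 130 g: round steel foot 20 mm in diameter, 30 mm high; steel shaft 10 mm in diameter; from 60 to 115 mm above its underside a square green grip 20 x 20 mm, sides along the rod's x and y. Origin: centre of the foot's underside; z up the rod.
- blue1: blue bead: ball 20 mm in diameter, about 12 g; origin at its centre. At the start the two blue beads lie side by side, touching or nearly so, in the middle of the bowl's floor.
- blue2: blue bead: ball 20 mm in diameter, about 12 g; origin at its centre. At the start the two blue beads lie side by side, touching or nearly so, in the middle of the bowl's floor.
- white1: white bead: ball 20 mm in diameter, about 12 g; origin at its centre. At the start the six white beads lie in a ring about 32 mm from the bowl's middle, evenly but for a gap towards the bowl's +x.
- white2: white bead: ball 20 mm in diameter, about 12 g; origin at its centre. At the start the six white beads lie in a ring about 32 mm from the bowl's middle, evenly but for a gap towards the bowl's +x.
- white3: white bead: ball 20 mm in diameter, about 12 g; origin at its centre. At the start the six white beads lie in a ring about 32 mm from the bowl's middle, evenly but for a gap towards the bowl's +x.
- white4: white bead: ball 20 mm in diameter, about 12 g; origin at its centre. At the start the six white beads lie in a ring about 32 mm from the bowl's middle, evenly but for a gap towards the bowl's +x.
- white5: white bead: ball 20 mm in diameter, about 12 g; origin at its centre. At the start the six white beads lie in a ring about 32 mm from the bowl's middle, evenly but for a gap towards the bowl's +x.
- white6: white bead: ball 20 mm in diameter, about 12 g; origin at its centre. At the start the six white beads lie in a ring about 32 mm from the bowl's middle, evenly but for a gap towards the bowl's +x.
- vial: bystander: amber glass jar with a white cap, 44 mm in diameter, 85 mm high, standing loose; origin at the centre of its underside.
- carton: bystander: white folding carton, 45 x 60 mm and 80 mm high, standing loose; origin at the centre of its underside.
- roll: bystander: white paper roll standing on end, 90 mm in diameter, 80 mm high, loose; origin at the centre of its underside.
Things that resemble listed ones, but are neither listed nor needed, are in the scene too. Of the things that look like the bowl, the smallest one is meant. What is shaped like the rod but brown or red is not meant.

How it is judged:
On the way, in this order (a step that is already met when the one before it is completed fails the run):
1. the bolt is slid home into its keeper (joint over 45 mm) (value of joint bolt above 0.045 m), for 0.2 s.
2. stirring: the rod's foot, its underside less than 20 mm above the bowl's underside, passes on the bowl's +x side (x over 10 mm, |y| under 10 mm in the bowl's frame) (z of rod in the frame of bowl below 0.02 m and x of rod in the frame of bowl between 0.01 and 0.05 m and y of rod in the frame of bowl between -0.01 and 0.01 m), for 0.02 s.
3. it passes, as low, on the +y or the -y side (|y| over 10 mm, |x| under 10 mm) (z of rod in the frame of bowl below 0.02 m and x of rod in the frame of bowl between -0.01 and 0.01 m and (y of rod in the frame of bowl between 0.01 and 0.05 m or y of rod in the frame of bowl between -0.05 and -0.01 m)), for 0.02 s.
4. it passes, as low, on the -x side (x under -10 mm, |y| under 10 mm) (z of rod in the frame of bowl below 0.02 m and x of rod in the frame of bowl between -0.05 and -0.01 m and y of rod in the frame of bowl between -0.01 and 0.01 m), for 0.02 s.
5. it passes, as low, on the +y or the -y side again (all of step 3), for 0.02 s.
6. it passes, as low, on the +x side again (all of step 2), for 0.02 s.
At the end, for the whole second after the job is handed in: Bolt home (over 45 mm); all eight beads in the bowl; the blue beads' centres over 28 mm apart (8 mm gap); bowl in its cradle (within 10 mm), level (0.1 rad); rod still, in its stand (within 22 mm of its middle, underside under 14 mm up), upright within 0.25 rad (value of joint bolt above 0.045 m and horizontal distance between each of blue1, blue2, white1, white2, white3, white4, white5, white6 and bowl below 0.062 m and z of blue1 in the frame of bowl between 0 and 0.055 m and z of blue2 in the frame of bowl between 0 and 0.055 m and z of white1 in the frame of bowl between 0 and 0.055 m and z of white2 in the frame of bowl between 0 and 0.055 m and z of white3 in the frame of bowl between 0 and 0.055 m and z of white4 in the frame of bowl between 0 and 0.055 m and z of white5 in the frame of bowl between 0 and 0.055 m and z of white6 in the frame of bowl between 0 and 0.055 m and distance between blue1 and blue2 above 0.028 m and horizontal distance between rod and stand below 0.022 m and z of rod in the frame of stand below 0.014 m and angle between rod's own z axis and vertical below 0.25 rad and linear speed of rod below 0.03 m/s and horizontal distance between bowl and cradle below 0.01 m and angle between bowl's own z axis and vertical below 0.1 rad); the robot touches nothing.
It fails at once if the amber jar is pushed more than 30 mm or knocked over (distance of vial from where it was at the start of the episode above 0.03 m or angle between vial's own z axis and vertical above 0.6 rad).
It fails at once if the white carton is pushed more than 30 mm or knocked over (distance of carton from where it was at the start of the episode above 0.03 m or angle between carton's own z axis and vertical above 0.6 rad).
It fails at once if the paper roll is pushed more than 30 mm or knocked over (distance of roll from where it was at the start of the episode above 0.03 m or angle between roll's own z axis and vertical above 0.6 rad).
It fails at once if a bead is thrown or carried out of the bowl (horizontal distance between any of blue1, blue2, white1, white2, white3, white4, white5, white6 and bowl above 0.072 m).
It fails at once if the fingers touch a bead (over 1 N) (contact force between the fingers and blue1 above 1 N or contact force between the fingers and blue2 above 1 N or contact force between the fingers and white1 above 1 N or contact force between the fingers and white2 above 1 N or contact force between the fingers and white3 above 1 N or contact force between the fingers and white4 above 1 N or contact force between the fingers and white5 above 1 N or contact force between the fingers and white6 above 1 N).
It also fails if it takes over 72 s, if anything falls off the work surface, if the arm or the gripper's body presses on something with over 40 N, if the wrist force passes 120 N, or if a joint passes its speed limit or range.

## Working session

There is one attempt and no reset: what is moved stays moved. The work goes in short steps, Python scripts to look and compute and a tool call to move; the robot and the scene stay as the last step left them, time stands still between calls to the robot, and variables do not carry over. Pictures are saved under pics/ and viewed, at most 10 in all, crops included, and the job is handed in when it is done.

Besides the shell and the picture viewer there is one more tool, called after ">>>" as a command line: name --argument value ..., lists and objects as JSON in quotes. servo_tool: Moves the arm, as the interface text tells. Its arguments: {"type":"object","properties":{"increments":{"type":"array"},"squeeze":{"type":"number"}},"required":["increments"]}

```bash
mkdir -p pics; cat > h.py <<'E'
import numpy as np, cv2
from plant import robot
def grab(n):
    p=robot.camera_params(n); im,d=robot.grab_frame(n); return im,d,p
def f_of(p): return 200/np.tan(np.radians(p["vertical_fov"])/2)
def ray(p,u,v):
    f=f_of(p); M=np.array(p["cam_to_world"])
    d=M[:3,:3]@np.array([(u-p["cx"])/f,-(v-p["cy"])/f,-1]); return M[:3,3],d
def onz(p,u,v,z):
    o,d=ray(p,u,v); return o+d*(z-o[2])/d[2]
def cloud(p,d):
    f=f_of(p); M=np.array(p["cam_to_world"]); v,u=np.mgrid[:400,:640]
    c=np.stack([(u-p["cx"])/f*d,-(v-p["cy"])/f*d,-d],-1); return c@M[:3,:3].T+M[:3,3]
E
python3 - <<'E'
from h import *
print(robot.get_obs())
for n in("top","scene"):
    im,d,p=grab(n); cv2.imwrite(f"pics/{n}0.png",im); print(n,p); np.savez(f"{n}0.npz",im=im,d=d)
E
```

```text
{'clock': 0.0, 'joint_pos': array([-1.21852247,  0.61589618, -0.01264805,  1.4248898 ,  0.00809894,
        1.10335742, -0.04038495]), 'joint_vel': array([ 0.00019323, -0.00098189, -0.00013724,  0.00051897, -0.00163469,
        0.00046779,  0.00147021]), 'joint_efforts': array([ 1.76853082e-04, -4.58942664e+01,  2.09513339e-01, -1.65741706e+01,
       -6.09975681e-02,  2.06332264e-02,  2.33484079e-04]), 'tool_pos': array([0.24012138, 0.60340987, 0.30159876]), 'eef_rot': array([ 1.88204171e-01,  9.82129129e-01, -1.22955205e-03, -2.27764392e-04]), 'force': array([ 0.60742744, -0.00321299,  0.03562309]), 'torque': array([ 0.00433851, -0.00128199,  0.03680976]), 'grasp_force': 0.0, 'grip_width': 0.9987464101605112}
top {'vertical_fov': 48.51880603211608, 'cx': 315.866947006589, 'cy': 191.85315788216795, 'cam_to_world': array([[ 0.01367941,  0.98459565, -0.17431086,  0.32617416],
       [-0.99988029,  0.01473008,  0.00473523,  0.00642234],
       [ 0.00722989,  0.17422522,  0.98467929,  1.46218506],
       [ 0.        ,  0.        ,  0.        ,  1.        ]])}
scene {'vertical_fov': 50.44877043362795, 'cx': 315.8188503006203, 'cy': 204.84813548119337, 'cam_to_world': array([[ 0.4648125 , -0.68758313,  0.55783401,  1.12677298],
       [ 0.88537468,  0.35538745, -0.29968556, -0.30140573],
       [ 0.00781153,  0.6331897 ,  0.77395722,  0.87384518],
       [ 0.        ,  0.        ,  0.        ,  1.        ]])}
```

View pics/top0.png

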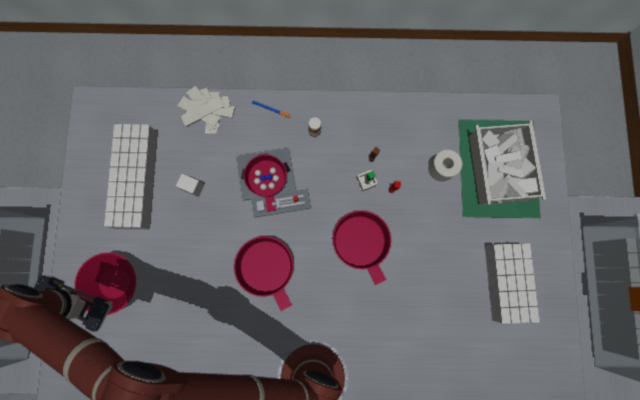

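View pics/scene0.png

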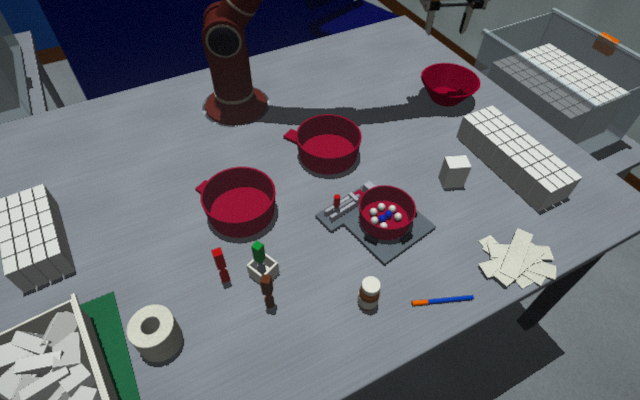

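The candidates for the bowl, in top view: pink pans at (264,266) and (362,240), a cone bowl at (106,283), and the small one at (265,176) in the grey cradle with the beads. The last is the smallest, so it is the one meant. The candidates for the rod: red at (395,186), brown at (374,154), and green at (369,178) in the white stand. The green one is meant.

```bash
python3 - <<'E'
from h import *
P={n:robot.camera_params(n) for n in("top","scene")}
out=[]
for n,(x0,x1,y0,y1) in {"top":(230,410,140,225),"scene":(200,440,180,300)}.items():
    z=np.load(f"{n}0.npz"); im,d=z["im"],z["d"]; p=P[n]
    c=cloud(p,d); hsv=cv2.cvtColor(im,cv2.COLOR_BGR2HSV); H,S,V=[hsv[...,i].astype(int) for i in range(3)]
    roi=np.zeros((400,640),bool); roi[y0:y1,x0:x1]=1
    g=roi&(H>45)&(H<85)&(S>100)
    print(n,"green px",g.sum(),np.argwhere(g).mean(0)[::-1],"med",np.median(c[g],0),"max z",c[g][:,2].max())
    gt=g&(c[...,2]>.105); print(" grip top",gt.sum(),c[gt].mean(0) if gt.any() else 0)
    red=roi&((H<4)|(H>176))&(S>180)&(V>100)
    nn,l,s,ce=cv2.connectedComponentsWithStats(red.astype(np.uint8))
    for i in range(1,nn):
        if s[i,4]>5: print(" red",s[i],ce[i],np.median(c[l==i],0), H[l==i].mean())
    pk=roi&(H>160)&(H<177)&(S>150)
    rim=pk&(c[...,2]>.058)&(c[...,2]<.075)
    nn,l,s,ce=cv2.connectedComponentsWithStats(rim.astype(np.uint8),connectivity=8)
    q=c[rim]; 
    if n=="top" : q=q[(abs(q[:,1]-q[:,1].mean())<.12)]
    A=np.c_[2*q[:,:2],np.ones(len(q))]; s_=np.linalg.lstsq(A,(q[:,:2]**2).sum(1),rcond=None)[0]
    print(" rim",len(q),s_[:2],np.sqrt(s_[2]+s_[0]**2+s_[1]**2))
    b=roi&(H>105)&(H<130)&(S>150)&(V>60); print(" blue",b.sum(),np.argwhere(b).mean(0)[::-1],np.median(c[b],0))
    # plate
    pl=roi&(c[...,2]>.008)&(c[...,2]<.016)&(S<70)
    if n=="top":
        k=cv2.minAreaRect(c[pl][:,:2].astype(np.float32)*1000); print(" plate",pl.sum(),k)
    w=roi&(S<40)&(V>150)&(c[...,2]>.035)&(c[...,2]<.055)
    print(" white 45mm",w.sum(),c[w].mean(0) if w.any() else 0, cv2.minAreaRect(c[w][:,:2].astype(np.float32)*1000) if w.any() else 0)
    cr=cv2.resize(im[y0:y1,x0:x1],None,fx=3.3 if n=="scene" else 4,fy=3.3 if n=="scene" else 4,interpolation=cv2.INTER_CUBIC); out.append(cr)
W=max(o.shape[1] for o in out)
cv2.imwrite("pics/c_top.png",out[0]); cv2.imwrite("pics/c_scene.png",out[1])
E
```

```text
top green px 53 [370.26415094 175.58490566] med [ 0.61852002 -0.16747179  0.11685539] max z 0.12811314954020014
 grip top 39 [ 0.62073381 -0.16941545  0.11853702]
 red [394 182   6   6  30] [396.8        184.33333333] [ 0.59310384 -0.25117859  0.11330543] 0.3333333333333333
 red [294 197   3   4  11] [295.09090909 198.36363636] [0.55009173 0.06534969 0.07879835] 0.9090909090909091
 rim 90 [0.61357329 0.08193729] 0.07151284826181496
 blue 38 [265.97368421 177.13157895] [0.62593711 0.16258236 0.03286474]
 plate 1250 ((627.5601806640625, -12.885101318359375), (257.18927001953125, 598.0211181640625), 1.9206159114837646)
 white 45mm 154 [0.58969763 0.01936663 0.04116893] ((610.3477172851562, 0.82928466796875), (127.80411529541016, 392.8215637207031), 8.593062400817871)
scene green px 208 [258.125 251.25 ] med [ 0.62982986 -0.17383489  0.10813552] max z 0.12467484278617225
 grip top 113 [ 0.62735136 -0.17284606  0.1178014 ]
 red [335 195   5   4  19] [336.89473684 196.57894737] [0.55592312 0.06350687 0.08164443] 9.736842105263158
 red [212 248  10   9  62] [216.66129032 252.06451613] [ 0.59820117 -0.25356758  0.11541162] 23.258064516129032
 rim 853 [0.51310345 0.01004008] 0.1999022631894338
 blue 92 [389.83695652 224.        ] [0.63315486 0.15707944 0.03382227]
 white 45mm 308 [0.60207747 0.02705361 0.04155269] ((665.8347778320312, 18.956497192382812), (218.96142578125, 400.52508544921875), 14.020319938659668)
```

View pics/c_scene.png

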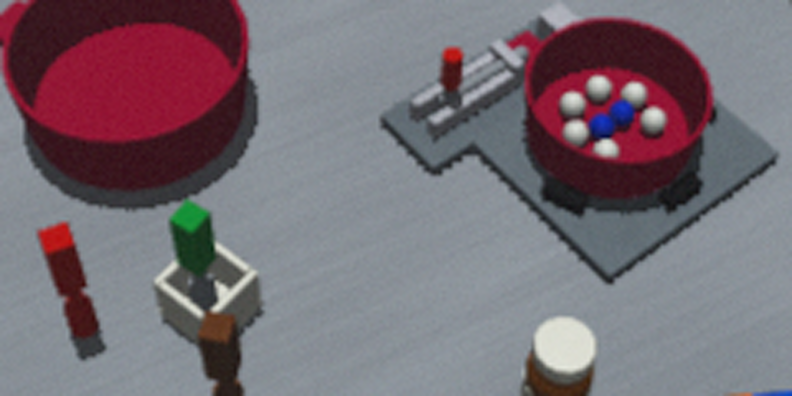

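The crop confirms the small pink bowl in the cradle with beads. The bolt is drawn back (knob at crop (452,55)). The green rod is in the white stand at crop (205,285), with the red decoy to its left and the brown one in front.

```bash
python3 - <<'E'
from h import *
from scipy.spatial.transform import Rotation as R
o=robot.get_obs(); T=np.eye(4); T[:3,:3]=R.from_quat(o["eef_rot"]).as_matrix(); T[:3,3]=o["tool_pos"]
p=robot.camera_params("wrist"); print(np.linalg.inv(T)@np.array(p["cam_to_world"]),p["vertical_fov"],p["cx"],p["cy"])
z=np.load("scene0.npz"); P=robot.camera_params("scene"); c=lambda u,v,h:onz(P,200+u/3.3,180+v/3.3,h)
# plate corners z=.012
a,b,e,l=c(383,120,.012),c(611,277,.012),c(776,157,.012),c(435,172,.012)
for n,q in zip("abel",(a,b,e,l)): print(n,q)
print("yaw y-axis from b->e", np.degrees(np.arctan2(*(e-b)[:2][::-1])))
print("stand", [c(u,v,.045) for u,v in((156,287),(208,326),(260,278),(202,238))])
E
```

```text
[[-7.20547336e-04  9.70381613e-01  2.41576088e-01  6.52664809e-02]
 [ 9.99999739e-01  6.85315810e-04  2.29862514e-04 -4.32075825e-04]
 [ 5.74984450e-05  2.41576191e-01 -9.70381853e-01 -8.15755250e-02]
 [ 0.00000000e+00  0.00000000e+00  0.00000000e+00  1.00000000e+00]] 61.31954180351148 322.3474571755275 199.41439096324368
a [0.53968023 0.01511643 0.012     ]
b [0.74008391 0.09387764 0.012     ]
e [0.70917127 0.2650438  0.012     ]
l [0.60168155 0.02691291 0.012     ]
yaw y-axis from b->e 100.23728171168636
stand [array([ 0.61843474, -0.20137888,  0.045     ]), array([ 0.66246511, -0.18183171,  0.045     ]), array([ 0.64458658, -0.13554291,  0.045     ]), array([ 0.5963517 , -0.15804525,  0.045     ])]
```

View pics/c_top.png

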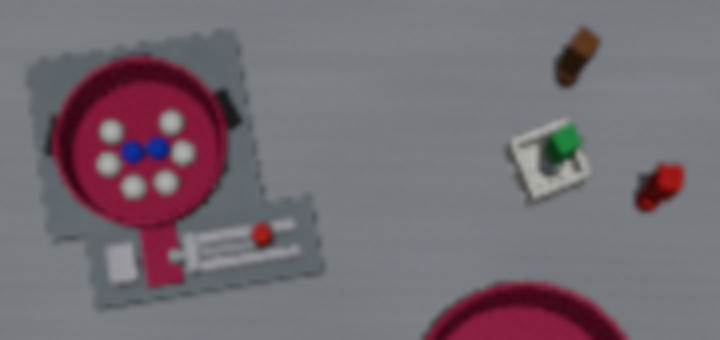

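The cradle's yaw is about +10°: its +x points forward, and the bolt moves towards world +y. Next I move above the knob and turn the tool's y onto the bolt axis.

>>> servo_tool --increments '[[[-0.03,-0.024,0,0,0,0,0],[-0.06,-0.048,0,0,0,0,0],[-0.09,-0.072,0,0,0,0,0],[-0.12,-0.096,0,0,0,0,0],[-0.15,-0.12,0,0,0,0,0],[-0.18,-0.144,0,0,0,0,0],[-0.21,-0.168,0,0,0,0,0],[-0.24,-0.192,0,0,0,0,0],[-0.27,-0.216,0,0,0,0,0],[-0.3,-0.24,0,0,0,0,0]]]'

```text
clock: 0.93
tool_pos: [0.4307, 0.2681, 0.3026]
eef_rot: [0.188, 0.982, -0.0, -0.0]
force: [0.5, 1.1, 0.0]
grip_width: 0.499
grasp_force: 0.0
```

>>> servo_tool --increments '[[[-0.03,-0.024,0.003,0,0,-5,0],[-0.06,-0.048,0.006,0,0,-10,0],[-0.09,-0.072,0.01,0,0,-15,0],[-0.12,-0.096,0.015,0,0,-20,0],[-0.15,-0.12,0.02,0,0,-25,0],[-0.18,-0.14,0.02,0,0,-30,0],[-0.19,-0.145,0.02,0,0,-32,0],[-0.19,-0.145,0.02,0,0,-32,0],[-0.19,-0.145,0.02,0,0,-32,0],[-0.19,-0.145,0.02,0,0,-32,0]]]'

```text
clock: 1.77
tool_pos: [0.5522, 0.0671, 0.2825]
eef_rot: [-0.091, 0.996, 0.001, -0.001]
force: [0.1, -0.0, 1.2]
grip_width: 0.501
grasp_force: 0.0
```

```bash
cat > look.py <<'E'
from h import *
import sys
def run(tag):
    im,d,p=grab("wrist"); cv2.imwrite(f"pics/{tag}.png",im); np.savez(f"{tag}.npz",im=im,d=d,M=np.array(p["cam_to_world"]))
    return im,d,p
def masks(im):
    hsv=cv2.cvtColor(im,cv2.COLOR_BGR2HSV); return [hsv[...,i].astype(int) for i in range(3)]
def circ(q):
    A=np.c_[2*q[:,:2],np.ones(len(q))]; s=np.linalg.lstsq(A,(q[:,:2]**2).sum(1),rcond=None)[0]
    return s[0],s[1],np.sqrt(s[2]+s[0]**2+s[1]**2)
E
python3 - <<'E'
from look import *
o=robot.get_obs(); print(o["clock"],o["tool_pos"],o["eef_rot"],o["grip_width"])
im,d,p=run("w1"); H,S,V=masks(im); c=cloud(p,d)
red=((H<4)|(H>177))&(S>150)&(V>90)
nn,l,s,ce=cv2.connectedComponentsWithStats(red.astype(np.uint8))
for i in range(1,nn):
    if s[i,4]>60:
        m=l==i; t=m&(c[...,2]>.074)&(c[...,2]<.09); print("red",s[i],np.median(c[m],0), t.sum(), c[t].mean(0) if t.any() else 0)
E
```

```text
1.7667 [0.55223012 0.06706555 0.28249736] [-9.07332951e-02  9.95874671e-01  7.73256824e-04 -7.14711676e-04] 0.5014063747747048
red [  0 157  31  21 296] [ 0.59099669 -0.24875762  0.01998363] 0 0
red [311 180  17  24 307] [0.55137841 0.06300069 0.07867062] 242 [0.55315296 0.06328972 0.078821  ]
```

View pics/w1.png

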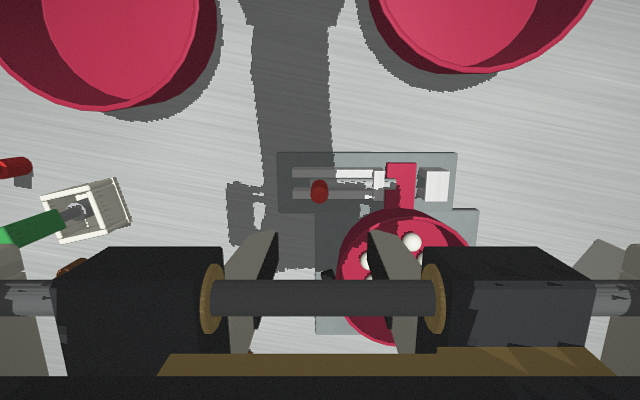

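The wrist view shows the knob at (319,191), and the bolt axis is level in the picture, so the tool is aligned with it. I go down round the knob, grip it and slide.

>>> servo_tool --increments '[[[0,-0.004,0.03,0,0,0,0],[0,-0.004,0.06,0,0,0,0],[0,-0.004,0.09,0,0,0,0],[0,-0.004,0.12,0,0,0,0],[0,-0.004,0.14,0,0,0,0],[0,-0.004,0.147,0,0,0,0],[0,-0.004,0.147,0,0,0,-1],[0,-0.004,0.147,0,0,0,-1],[0,-0.004,0.147,0,0,0,-1],[0,-0.004,0.147,0,0,0,-1]]]' --squeeze 20

```text
clock: 2.65
tool_pos: [0.5548, 0.0615, 0.1374]
eef_rot: [-0.09, 0.996, 0.0, 0.002]
force: [0.1, -0.5, -0.6]
grip_width: 0.261
grasp_force: 0.0
```

>>> servo_tool --increments '[[[0,0,0,0,0,0,-1],[0,0.006,0,0,0,0,-1],[0,0.013,0,0,0,0,-1],[0,0.02,0,0,0,0,-1],[0,0.027,0,0,0,0,-1],[0,0.034,0,0,0,0,-1],[0,0.041,0,0,0,0,-1],[0,0.047,0,0,0,0,-1],[0,0.05,0,0,0,0,-1],[0,0.051,0,0,0,0,-1]]]'

```text
clock: 3.48
tool_pos: [0.547, 0.1043, 0.1371]
eef_rot: [-0.087, 0.996, -0.005, 0.002]
force: [1.7, -13.8, 6.4]
grip_width: 0.166
grasp_force: 20.0
```

>>> servo_tool --increments '[[[0,0.001,0,0,0,0,-1],[0,0.002,0,0,0,0,-1],[0,0.003,0,0,0,0,-1],[0,0.003,0,0,0,0,-1],[0,0.003,0,0,0,0,-1],[0,0.003,0,0,0,0,-1],[0,0.003,0,0,0,0,-1],[0,0.003,0,0,0,0,-1],[0,0.003,0,0,0,0,-1],[0,0.003,0,0,0,0,-1]]]'

```text
clock: 4.32
tool_pos: [0.547, 0.1046, 0.1371]
eef_rot: [-0.086, 0.996, -0.007, 0.002]
force: [2.9, -15.8, 6.1]
grip_width: 0.167
grasp_force: 20.0
```

```bash
python3 - <<'E'
from look import *
o=robot.get_obs(); print(o["clock"],o["tool_pos"],o["force"])
im,d,p=grab("scene"); cv2.imwrite("pics/s1.png",cv2.resize(im[150:260,290:450],None,fx=5,fy=5,interpolation=cv2.INTER_CUBIC))
E
```

```text
4.3167 [0.54701746 0.1045569  0.13706554] [  2.88238127 -15.75572417   6.07987696]
```

>>> servo_tool --increments '[[[0,0,0,0,0,0,-0.3],[0,0,0,0,0,0,-0.3],[0,0,-0.03,0,0,0,-0.3],[0,0,-0.06,0,0,0,-0.3],[0,0,-0.09,0,0,0,-0.3],[0,-0.01,-0.12,0,0,0,-0.3],[0,-0.03,-0.14,0,0,0,-0.3],[0,-0.04,-0.14,0,0,0,-0.3],[0,-0.04,-0.14,0,0,0,-0.3],[0,-0.04,-0.14,0,0,0,-0.3]]]'

```text
clock: 5.2
tool_pos: [0.5506, 0.0749, 0.2748]
eef_rot: [-0.089, 0.996, 0.0, -0.001]
force: [-0.3, 1.4, -0.7]
grip_width: 0.344
grasp_force: 0.0
```

```bash
python3 - <<'E'
from look import *
o=robot.get_obs(); print(o["clock"],o["tool_pos"],o["eef_rot"],o["grip_width"])
im,d,p=run("w2"); H,S,V=masks(im); c=cloud(p,d)
red=((H<4)|(H>177))&(S>150)&(V>90)
nn,l,s,ce=cv2.connectedComponentsWithStats(red.astype(np.uint8))
for i in range(1,nn):
    if s[i,4]>60:
        m=l==i; t=m&(c[...,2]>.074)&(c[...,2]<.09); print("red",s[i],np.median(c[m],0), t.sum(), c[t].mean(0) if t.any() else 0)
cv2.imwrite("pics/w2c.png",cv2.resize(im[130:330,220:500],None,fx=2.8,fy=2.8))
E
```

```text
5.2 [0.55064535 0.07490928 0.27480922] [-8.92612105e-02  9.96007617e-01  1.92608143e-04 -1.10690347e-03] 0.3444057848915543
red [  0 159  19  10 152] [ 0.59062319 -0.24771699  0.00961612] 0 0
red [346 182  19  24 330] [0.54401442 0.10077313 0.07854274] 238 [0.54588433 0.10174545 0.07880674]
```

View pics/w2c.png

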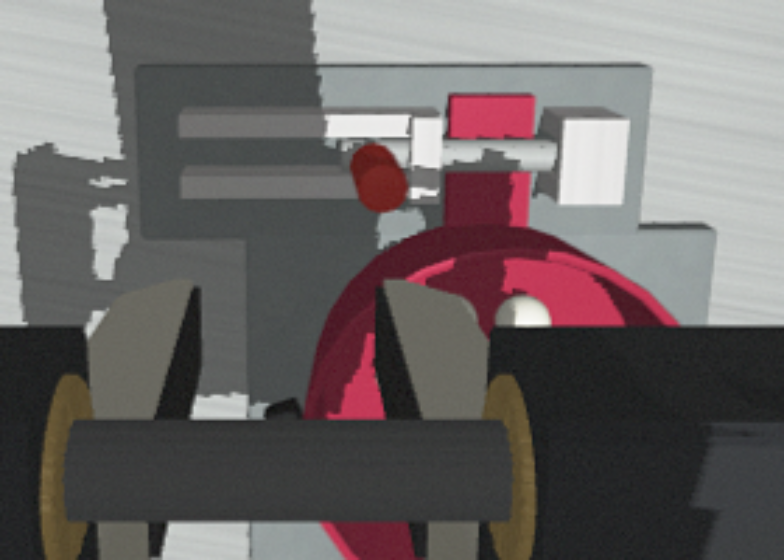

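View pics/s1.png

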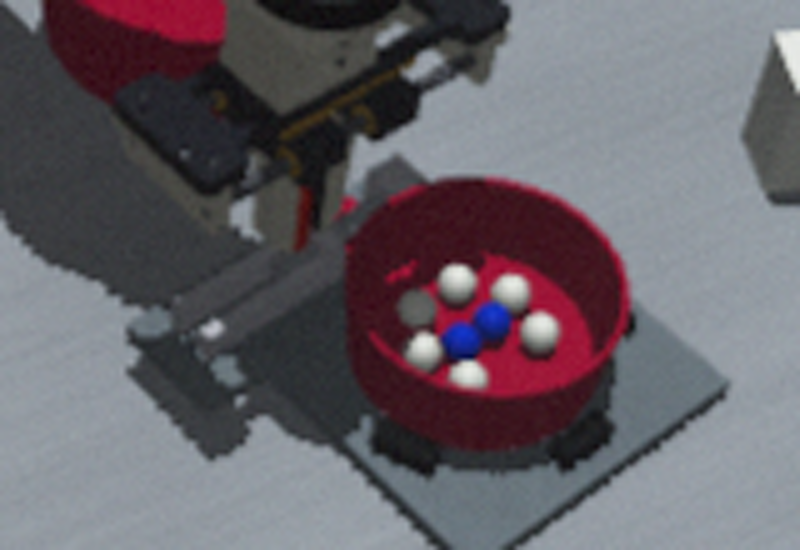

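```bash
python3 - <<'E'
from look import *
z=np.load("w2.npz"); p=dict(robot.camera_params("wrist")); p["cam_to_world"]=z["M"]
c=cloud(p,z["d"]); H,S,V=masks(z["im"])
def full(u,v): return 220+u/2.8,130+v/2.8
a=np.radians(10.3); ex=np.array([np.cos(a),np.sin(a)]); ey=np.array([-np.sin(a),np.cos(a)])
k=np.array([onz(p,*full(u,v),.040)[:2] for u,v in((565,118),(628,118),(628,205),(557,205))]); print("keeper corners rel knob (x,y):",[(np.round([(q-[.5459,.1017])@ex,(q-[.5459,.1017])@ey],4)) for q in k])
for nm,u,v,h in(("strapL",412,118,.038),("strapR",441,118,.038),("tip",555,155,.0275),("tracknear",180,120,.02)):
    q=onz(p,*full(u,v),h)[:2]-[.5459,.1017]; print(nm,np.round([q@ex,q@ey],4))
# rim circle: pink pts z .06-.072
pk=(H>160)&(H<178)&(S>130)&(c[...,2]>.062)&(c[...,2]<.072); pk[:,:280]=0; pk[:,520:]=0;pk[:180]=0
print("rim",pk.sum(),circ(c[pk]))
E
```

```text
keeper corners rel knob (x,y): [array([-0.014 ,  0.0661]), array([-0.014 ,  0.0874]), array([0.0164, 0.09  ]), array([0.0164, 0.0654])]
strapL [-0.0138  0.0145]
strapR [-0.0138  0.0244]
tip [0.0013 0.0671]
tracknear [-0.0103 -0.0665]
rim 943 (np.float64(0.6283768831093205), np.float64(0.16204851398651254), np.float64(0.0669024993440318))
```

The scene crop shows the fingers on the knob with the beads intact. The bolt stopped about 11 mm short, with its tip at the keeper's mouth. I push it on from behind with closed fingers, a bit higher.

>>> servo_tool --increments '[[[0,-0.01,0,0,0,0,-1],[0,-0.01,0,0,0,0,-1],[0,-0.01,0.02,0,0,0,-1],[0,-0.01,0.05,0,0,0,-1],[0,-0.01,0.08,0,0,0,-1],[0,-0.01,0.11,0,0,0,-1],[0,-0.01,0.127,0,0,0,-1],[0,-0.01,0.13,0,0,0,-1],[0,-0.01,0.13,0,0,0,-1],[0,-0.01,0.13,0,0,0,-1]]]'

```text
clock: 6.08
tool_pos: [0.5538, 0.0652, 0.1462]
eef_rot: [-0.09, 0.996, 0.0, 0.0]
force: [1.0, -0.1, -0.3]
grip_width: 0.006
grasp_force: 0.0
```

>>> servo_tool --increments '[[[0,0.005,0,0,0,0,-1],[0,0.01,0,0,0,0,-1],[0,0.014,0,0,0,0,-1],[0,0.018,0,0,0,0,-1],[0,0.022,0,0,0,0,-1],[0,0.026,0,0,0,0,-1],[0,0.03,0,0,0,0,-1],[0,0.03,0,0,0,0,-1],[0,0.03,0,0,0,0,-1],[0,0.03,0,0,0,0,-1]]]'

```text
clock: 6.92
tool_pos: [0.5505, 0.0826, 0.1471]
eef_rot: [-0.085, 0.996, -0.008, 0.002]
force: [4.2, -17.7, 3.2]
grip_width: 0.004
grasp_force: 9.5
```

>>> servo_tool --increments '[[[0,0.002,0,0,0,0,-1],[0,0.004,0,0,0,0,-1],[0,0.006,0,0,0,0,-1],[0,0.008,0,0,0,0,-1],[0,0.01,0,0,0,0,-1],[0,0.01,0,0,0,0,-1],[0,0.01,0,0,0,0,-1],[0,0.01,0,0,0,0,-1],[0,0.01,0,0,0,0,-1],[0,0.01,0,0,0,0,-1]]]'

```text
clock: 7.75
tool_pos: [0.5503, 0.0838, 0.1472]
eef_rot: [-0.082, 0.997, -0.014, 0.002]
force: [6.3, -30.1, 6.1]
grip_width: 0.005
grasp_force: 15.8
```

>>> servo_tool --increments '[[[0,-0.01,0,0,0,0,-1],[0,-0.03,0,0,0,0,-1],[0,-0.05,0,0,0,0,-1],[0,-0.05,-0.03,0,0,0,-1],[0,-0.05,-0.06,0,0,0,-1],[0,-0.05,-0.09,0,0,0,-0.4],[0,-0.05,-0.12,0,0,0,-0.4],[0,-0.05,-0.13,0,0,0,-0.4],[0,-0.05,-0.13,0,0,0,-0.4],[0,-0.05,-0.13,0,0,0,-0.4]]]'

```text
clock: 8.58
tool_pos: [0.5546, 0.0555, 0.2756]
eef_rot: [-0.09, 0.996, 0.0, 0.0]
force: [-0.5, 0.1, -0.7]
grip_width: 0.288
grasp_force: 0.0
```

```bash
cat > knob.py <<'E'
from look import *
def knob(tag):
    o=robot.get_obs(); print(o["clock"],o["tool_pos"],o["eef_rot"],o["grip_width"])
    im,d,p=run(tag); H,S,V=masks(im); c=cloud(p,d)
    red=((H<4)|(H>177))&(S>150)&(V>70)
    t=red&(c[...,2]>.074)&(c[...,2]<.09)&(c[...,1]>0); k=c[t].mean(0); print("knob",t.sum(),k,"travel",np.hypot(*(k-[.55315,.06329,0])[:2]))
if __name__=="__main__": knob(sys.argv[1])
E
python3 knob.py w3
```

```text
8.5833 [0.5546473  0.05552385 0.27563305] [-8.99885822e-02  9.95942795e-01  4.60604702e-05  4.33048813e-05] 0.2879267374104507
knob 249 [0.54598126 0.10130128 0.07872519] travel 0.038681366293808
```

```bash
python3 - <<'E'
from look import *
a=np.radians(10.4); ex=np.array([np.cos(a),np.sin(a)]); ey=np.array([-np.sin(a),np.cos(a)])
for t,k in(("w1",[.55315,.06329]),("w3",[.54598,.1013])):
    z=np.load(t+".npz"); p=dict(robot.camera_params("wrist")); M=z["M"]; f=f_of(p); H,S,V=masks(z["im"]); c=cloud(p,z["d"])
    print(t)
    for dx in(-.003,0,.003):
      r=[]
      for s in np.arange(.01,.1,.003):
        P=np.r_[np.array(k)+s*ey+dx*ex,.033]; q=M[:3,:3].T@(P-M[:3,3]); u=int(round(p["cx"]+f*q[0]/-q[2])); v=int(round(p["cy"]+f*q[1]/q[2]))
        r.append(f"{s*1000:.0f}:{S[v,u]}/{c[v,u,2]*1000:.0f}")
      print(dx," ".join(r))
E
```

```text
w1
-0.003 10:3/24 13:3/23 16:8/24 19:3/24 22:3/23 25:8/24 28:8/23 31:5/24 34:8/24 37:8/25 40:5/23 43:6/23 46:4/24 49:7/24 52:3/24 55:2/30 58:2/31 61:1/29 64:2/29 67:8/24 70:6/23 73:3/24 76:7/24 79:173/11 82:176/10 85:176/10 88:177/10 91:176/12 94:177/11 97:29/3 100:21/4
0 10:8/25 13:5/24 16:3/24 19:3/24 22:8/25 25:3/24 28:3/25 31:3/25 34:3/25 37:6/24 40:8/26 43:5/27 46:5/25 49:5/26 52:6/24 55:2/30 58:3/30 61:2/30 64:1/29 67:6/26 70:5/26 73:3/25 76:5/25 79:176/12 82:177/12 85:177/12 88:176/11 91:173/12 94:177/12 97:21/3 100:13/5
0.003 10:12/24 13:6/25 16:0/25 19:3/25 22:0/25 25:5/24 28:3/23 31:6/24 34:6/24 37:6/25 40:6/25 43:8/25 46:5/25 49:4/24 52:6/24 55:1/30 58:2/29 61:2/30 64:5/28 67:9/25 70:6/25 73:8/24 76:6/25 79:169/11 82:175/12 85:175/11 88:174/10 91:177/12 94:177/11 97:23/4 100:6/2
w3
-0.003 10:5/31 13:3/30 16:2/35 19:2/37 22:2/37 25:2/37 28:4/29 31:4/31 34:5/29 37:4/28 40:3/30 43:5/30 46:4/30 49:3/31 52:4/31 55:5/30 58:5/30 61:8/30 64:4/30 67:4/36 70:1/39 73:2/40 76:2/39 79:1/38 82:2/39 85:1/38 88:2/38 91:9/10 94:15/9 97:5/-2 100:4/-3
0 10:78/53 13:5/31 16:5/37 19:1/37 22:2/36 25:2/37 28:6/31 31:8/31 34:6/32 37:5/33 40:4/31 43:5/32 46:6/32 49:5/32 52:5/32 55:4/32 58:6/31 61:7/31 64:5/32 67:3/31 70:0/38 73:3/38 76:2/39 79:1/39 82:2/356 85:3/37 88:1/39 91:13/9 94:14/10 97:4/-1 100:4/-2
0.003 10:182/76 13:126/32 16:4/36 19:2/37 22:5/37 25:4/36 28:3/30 31:11/31 34:4/29 37:5/31 40:5/32 43:4/32 46:4/33 49:5/31 52:5/31 55:5/33 58:5/31 61:4/32 64:5/31 67:5/35 70:1/39 73:1/40 76:2/38 79:2/38 82:2/39 85:2/38 88:1/40 91:13/9 94:13/10 97:4/-1 100:3/-0
```

The bolt tip now lies about 12 mm inside the keeper (knob to tip is about 78 mm, knob to keeper face 66 mm), and it does not move at 30 N. So the bolt is home at its end stop; it had simply started partly advanced. Next is the rod.

>>> servo_tool --increments '[[[-0.004,-0.033,0,0,0,-2,0],[-0.008,-0.066,0,0,0,-4,0],[-0.012,-0.1,0,0,0,-6,0],[-0.016,-0.133,0,0,0,-8,0],[-0.02,-0.166,0,0,0,-10,0],[-0.025,-0.2,0,0,0,-12,0],[-0.03,-0.225,0,0,0,-14,0],[-0.03,-0.236,0,0,0,-14,0],[-0.03,-0.236,0,0,0,-14,0],[-0.03,-0.236,0,0,0,-14,0]]]'

```text
clock: 9.47
tool_pos: [0.626, -0.1703, 0.274]
eef_rot: [-0.21, 0.978, 0.002, -0.001]
force: [0.3, 0.8, 0.2]
grip_width: 0.501
grasp_force: 0.0
```

```bash
python3 - <<'E'
from look import *
import time
o=robot.get_obs(); print(o["clock"],o["tool_pos"],o["eef_rot"],o["joint_pos"])
im,d,p=run("w4"); H,S,V=masks(im); c=cloud(p,d)
g=(H>45)&(H<85)&(S>90)
t=g&(c[...,2]>.112)&(c[...,2]<.13); q=c[t]; print("green",g.sum(),"top",t.sum(),q.mean(0),q[:,2].std(),cv2.minAreaRect(q[:,:2].astype(np.float32)*1000))
w=(S<50)&(V>120)&(c[...,2]>.038)&(c[...,2]<.052)&(np.hypot(c[...,0]-.63,c[...,1]+.17)<.06)
print("stand",w.sum(),cv2.minAreaRect(c[w][:,:2].astype(np.float32)*1000))
lo=g&(c[...,2]>.062)&(c[...,2]<.075); print("grip low",lo.sum(),c[lo].mean(0) if lo.any() else 0)
cv2.imwrite("pics/w4c.png",cv2.resize(im[80:330,160:480],None,fx=2.4,fy=2.4))
E
```

```text
9.4667 [ 0.626014   -0.1702933   0.27399749] [-0.21033408  0.97762733  0.00153854 -0.0014203 ] [ 0.30536687  0.6426418  -0.12810749  1.45970085  0.08652004  1.04866465
  2.15372126]
green 2658 top 738 [ 0.6238475  -0.17408656  0.12015643] 0.0015447720803052293 ((624.7705688476562, -173.59494018554688), (20.441152572631836, 19.095672607421875), 29.955060958862305)
stand 733 ((625.4658203125, -169.80723571777344), (50.453216552734375, 50.238162994384766), 23.27464485168457)
grip low 18 [ 0.61589222 -0.17763659  0.0723797 ]
```

View pics/w4c.png

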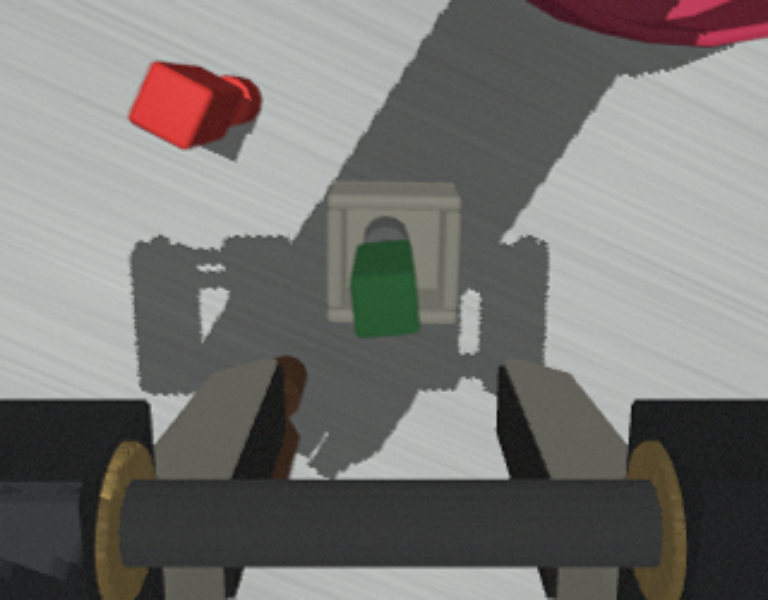

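The green rod is at crop (386,290), inside the white stand and turned about 5° relative to the tool. I align the tool, go down and grip.

>>> servo_tool --increments '[[[0.003,-0.003,0.015,0,0,-3,0],[0.003,-0.003,0.04,0,0,-5.5,0],[0.003,-0.003,0.065,0,0,-5.5,0],[0.003,-0.003,0.09,0,0,-5.5,0],[0.003,-0.003,0.107,0,0,-5.5,0],[0.003,-0.003,0.111,0,0,-5.5,0],[0.003,-0.003,0.111,0,0,-5.5,0],[0.003,-0.003,0.111,0,0,-5.5,-1],[0.003,-0.003,0.111,0,0,-5.5,-1],[0.003,-0.003,0.111,0,0,-5.5,-1]]]' --squeeze 50

```text
clock: 10.35
tool_pos: [0.6261, -0.1754, 0.1665]
eef_rot: [-0.257, 0.966, -0.001, 0.001]
force: [1.0, -0.3, 0.0]
grip_width: 0.334
grasp_force: 0.0
```

>>> servo_tool --increments '[[[0,0,0,0,0,0,-1],[0,0,0,0,0,0,-1],[0,0,0,0,0,0,-1],[0,0,-0.01,0,0,0,-1],[0,0,-0.03,0,0,0,-1],[0,0,-0.05,0,0,0,-1],[0,0,-0.07,0,0,0,-1],[0,0,-0.08,0,0,0,-1],[0,0,-0.08,0,0,0,-1],[0,0,-0.08,0,0,0,-1]]]'

```text
clock: 11.18
tool_pos: [0.625, -0.1757, 0.2448]
eef_rot: [-0.257, 0.966, -0.0, -0.0]
force: [-0.3, -0.4, -0.5]
grip_width: 0.212
grasp_force: 50.0
```

```bash
python3 - <<'E'
from look import *
o=robot.get_obs(); print(o["clock"],o["tool_pos"],o["eef_rot"],o["joint_pos"],o["grasp_force"],o["grip_width"])
from scipy.spatial.transform import Rotation as R
im,d,p=grab("scene"); H,S,V=masks(im); c=cloud(p,d)
x,y=o["tool_pos"][:2]
m=(np.hypot(c[...,0]-x,c[...,1]-y)<.03)&(c[...,2]<o["tool_pos"][2]-.084)&(c[...,2]>.055)
for a,b in((.07,.09),(.09,.11),(.115,.13),(.14,.16)):
    t=m&(c[...,2]>a)&(c[...,2]<b); print(a,t.sum(),c[t].mean(0) if t.any() else 0)
print("minz",np.percentile(c[m][:,2],2)); cv2.imwrite("pics/s2.png",cv2.resize(im[180:320,180:340],None,fx=4,fy=4))
E
```

```text
11.1833 [ 0.62504443 -0.17566787  0.24477462] [-2.57078026e-01  9.66390648e-01 -6.84731100e-05 -6.32354235e-06] [ 0.32606424  0.67156593 -0.15027538  1.49476663  0.1122801   0.9836399
  2.23648977] 49.99875605106354 0.21160182740739583
0.07 10 [ 0.63062943 -0.17944847  0.08782613]
0.09 44 [ 0.63149001 -0.17688079  0.10066629]
0.115 45 [ 0.62765983 -0.17650215  0.11880764]
0.14 30 [ 0.63282542 -0.17243593  0.15347834]
minz 0.08839775212037358
```

```bash
cat > beads.py <<'E'
from look import *
C=np.array([.6283,.1627]); a=np.radians(10.4); ex=np.array([np.cos(a),np.sin(a)]); ey=np.array([-np.sin(a),np.cos(a)])
def bf(q): return np.round([1000*(q[:2]-C)@ex,1000*(q[:2]-C)@ey],1)
def beads(n):
    im,d,p=grab(n); H,S,V=masks(im); f=f_of(p); M=np.array(p["cam_to_world"])
    q=M[:3,:3].T@(np.r_[C,.027]-M[:3,3]); u0=p["cx"]+f*q[0]/-q[2]; v0=p["cy"]+f*q[1]/q[2]; r=f*.06/-q[2]
    k=8; x0,y0=int(u0-r-4),int(v0-r-4); w=int(2*r+8); big=cv2.resize(im[y0:y0+w,x0:x0+w],None,fx=k,fy=k,interpolation=cv2.INTER_CUBIC)
    H,S,V=masks(big); hh=cv2.erode
    out={}
    for nm,m in(("blue",(H>105)&(H<135)&(S>120)&(V>50)),("white",(S<90)&(V>70))):
        m=m.astype(np.uint8); dt=cv2.distanceTransform(m,cv2.DIST_L2,5)
        R=f*.01/-q[2]*k; pk=(dt==cv2.dilate(dt,np.ones((int(1.2*R)|1,)*2)))&(dt>.45*R)
        nn,l,s,ce=cv2.connectedComponentsWithStats(pk.astype(np.uint8))
        L=[]
        for i in range(1,nn):
            u,v=(ce[i]+.5)/k-.5+[x0,y0]; b=bf(onz(p,u,v,.027)); 
            if np.hypot(*b)<62: L.append((tuple(b.tolist()),round(float(dt[l==i].max()/R),2)))
        out[nm]=L
    return big,out
if __name__=="__main__":
    for n in sys.argv[2:]:
        big,o=beads(n); cv2.imwrite(f"pics/b_{n}_{sys.argv[1]}.png",big)
        print(n); [print(" ",k,v) for k,v in o.items()]
E
python3 beads.py 0 top scene
```

```text
top
  blue [((-0.5, -7.8), 0.83), ((-0.2, 13.4), 0.81)]
  white [((18.9, -22.2), 1.02), ((19.6, 27.8), 1.01), ((-7.9, -27.5), 1.02), ((-7.3, 34.2), 1.02), ((-29.9, -10.2), 1.01), ((-29.4, 16.7), 1.02)]
scene
  blue [((0.8, 12.6), 0.9), ((0.4, -7.6), 0.89)]
  white [((-28.5, 16.1), 0.93), ((-7.4, 35.3), 0.82), ((-29.7, -10.9), 0.93), ((19.8, 27.6), 0.93), ((-7.9, -27.3), 0.92), ((16.9, -19.5), 0.73)]
```

The beads match the description, with the gap at +x. Two cameras agree on the bowl's centre at about (0.628, 0.1645). I carry the rod to above the gap.

>>> servo_tool --increments '[[[-0.01,0.014,-0.015,0,0,0,-1],[-0.035,0.05,-0.02,0,0,0,-1],[-0.06,0.085,-0.02,0,0,0,-1],[-0.085,0.12,-0.02,0,0,0,-1],[-0.11,0.155,-0.02,0,0,0,-1],[-0.135,0.19,-0.02,0,0,0,-1],[-0.16,0.225,-0.02,0,0,0,-1],[-0.18,0.255,-0.02,0,0,0,-1],[-0.195,0.275,-0.02,0,0,0,-1],[-0.202,0.283,-0.02,0,0,0,-1]]]'

```text
clock: 12.17
tool_pos: [0.6581, 0.1787, 0.2631]
eef_rot: [-0.262, 0.965, 0.003, -0.001]
force: [0.0, 1.9, -1.6]
grip_width: 0.214
grasp_force: 50.0
```

>>> servo_tool --increments '[[[0,0,0,0,0,0,-1],[0,0,0,0,0,0,-1],[0,0,0,0,0,0,-1],[0,0,0,0,0,0,-1],[0,0,0,0,0,0,-1],[0,0,0,0,0,0,-1],[0,0,0,0,0,0,-1],[0,0,0,0,0,0,-1],[0,0,0,0,0,0,-1],[0,0,0,0,0,0,-1]]]'

```text
clock: 13.0
tool_pos: [0.6599, 0.1703, 0.2648]
eef_rot: [-0.257, 0.966, 0.0, -0.0]
force: [0.6, 0.6, -1.4]
grip_width: 0.21
grasp_force: 50.0
```

```bash
python3 - <<'E'
from look import *
o=robot.get_obs(); print(o["clock"],o["tool_pos"],o["eef_rot"],o["force"])
T=o["tool_pos"]
for n in("scene","top"):
    im,d,p=grab(n); c=cloud(p,d); H,S,V=masks(im)
    m=(np.hypot(c[...,0]-T[0],c[...,1]-T[1])<.028)&(c[...,2]<T[2]-.09)&(c[...,2]>.078)
    lo=m&(c[...,2]<T[2]-.135); print(n,m.sum(),"minz",np.percentile(c[m][:,2],1) if m.any() else 0,"foot pts",lo.sum(),c[lo].mean(0) if lo.any() else 0)
    cv2.imwrite(f"pics/rod_{n}.png",cv2.resize(im[120:280,300:460] if n=="scene" else im[120:230,210:330],None,fx=4,fy=4))
E
python3 beads.py 1 scene
```

```text
13.0 [0.65989264 0.17034948 0.26477202] [-2.57132464e-01  9.66376166e-01  2.93541269e-05 -2.45444792e-06] [ 0.55524627  0.61498731 -1.41127672]
scene 149 minz 0.10624502712882933 foot pts 57 [0.66432128 0.16522972 0.11808872]
top 0 minz 0 foot pts 0 0
scene
  blue [((0.8, 12.6), 0.9), ((1.4, -8.8), 0.85)]
  white [((-28.5, 16.1), 0.93), ((-7.4, 35.3), 0.82), ((-28.7, -12.3), 0.87), ((20.4, 26.8), 0.91), ((-7.0, -28.7), 0.9), ((18.4, -19.5), 0.69)]
```

View pics/rod_scene.png

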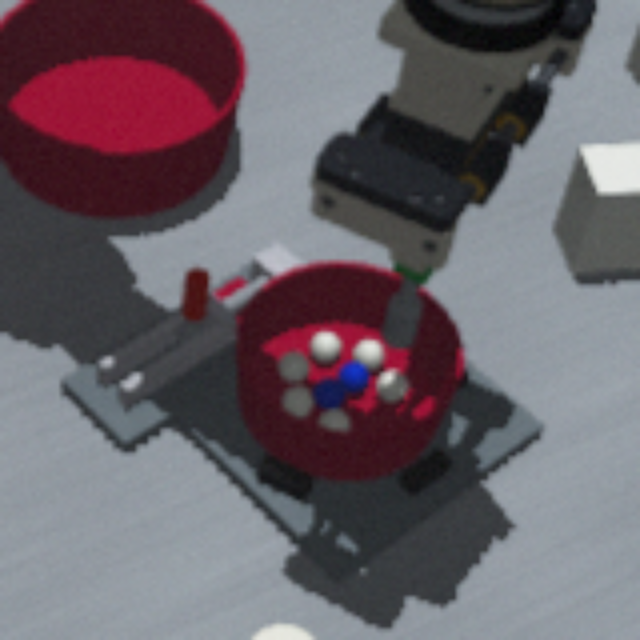

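The rod hangs upright above the gap: crop shows the foot at (402,315) and the beads undisturbed. Descending.

>>> servo_tool --increments '[[[0,0,0.01,0,0,0,-1],[0,0,0.025,0,0,0,-1],[0,0,0.04,0,0,0,-1],[0,0,0.053,0,0,0,-1],[0,0,0.064,0,0,0,-1],[0,0,0.073,0,0,0,-1],[0,0,0.08,0,0,0,-1],[0,0,0.084,0,0,0,-1],[0,0,0.084,0,0,0,-1],[0,0,0.084,0,0,0,-1]]]'

```text
clock: 13.98
tool_pos: [0.6601, 0.1704, 0.181]
eef_rot: [-0.257, 0.966, 0.0, 0.0]
force: [-0.3, 0.2, -0.8]
grip_width: 0.214
grasp_force: 50.0
```

```bash
python3 - <<'E'
from look import *
from math import *
o=robot.get_obs(); print(o["clock"],o["tool_pos"],o["force"])
# circle waypoints r=30 in bowl frame, converted to tool axes relative to start point
C=np.array([.6278,.1645]); a=radians(10.4); tx=np.array([-.868,-.497]); ty=np.array([-.497,.868])
w=lambda r,t: C+r*np.array([cos(a+radians(t)),sin(a+radians(t))])
cur=np.array([.6598,.1703])
for k in range(8):
    L=[]
    for i in range(1,11):
        t=9*(10*k+i); r=30 if t<=360 else max(20,30-(t-360)/9*.5)
        d=w(r,t)-cur; L.append((round(d@tx,3),round(d@ty,3)))
    cur=cur+L[-1][0]*tx+L[-1][1]*ty; print(L)
E
python3 beads.py 2 scene
```

```text
13.9833 [0.66014729 0.17044223 0.18099023] [-0.33959529  0.23915397 -0.83362584]
[(np.float64(-29.483), np.float64(-5.403)), (np.float64(-29.967), np.float64(-0.719)), (np.float64(-29.712), np.float64(3.982)), (np.float64(-28.724), np.float64(8.586)), (np.float64(-27.029), np.float64(12.979)), (np.float64(-24.667), np.float64(17.052)), (np.float64(-21.697), np.float64(20.706)), (np.float64(-18.192), np.float64(23.85)), (np.float64(-14.239), np.float64(26.407)), (np.float64(-9.934), np.float64(28.315))]
[(np.float64(4.555), np.float64(1.198)), (np.float64(9.239), np.float64(1.681)), (np.float64(13.94), np.float64(1.426)), (np.float64(18.544), np.float64(0.439)), (np.float64(22.937), np.float64(-1.257)), (np.float64(27.01), np.float64(-3.619)), (np.float64(30.664), np.float64(-6.588)), (np.float64(33.808), np.float64(-10.093)), (np.float64(36.365), np.float64(-14.047)), (np.float64(38.273), np.float64(-18.352))]
[(np.float64(1.193), np.float64(-4.542)), (np.float64(1.677), np.float64(-9.226)), (np.float64(1.422), np.float64(-13.928)), (np.float64(0.434), np.float64(-18.532)), (np.float
[... 1874 characters left out ...]
-24.234)), (np.float64(-12.238), np.float64(-25.505))]
[(np.float64(-3.028), np.float64(-0.796)), (np.float64(-6.15), np.float64(-1.118)), (np.float64(-9.285), np.float64(-0.948)), (np.float64(-12.354), np.float64(-0.29)), (np.float64(-15.283), np.float64(0.84)), (np.float64(-17.998), np.float64(2.415)), (np.float64(-20.434), np.float64(4.395)), (np.float64(-22.53), np.float64(6.731)), (np.float64(-24.235), np.float64(9.367)), (np.float64(-25.506), np.float64(12.237))]
scene
  blue [((0.6, 12.7), 0.88), ((1.3, -8.9), 0.85)]
  white [((-28.6, 33.1), 0.78), ((-27.7, 33.6), 0.78), ((-10.8, 36.3), 0.95), ((-27.0, 14.7), 0.82), ((-28.5, -12.0), 0.91), ((-7.0, -28.7), 0.93), ((17.7, -20.3), 0.71)]
```

Stirring circle 1, radius about 30 mm (waypoints scaled to metres).

>>> servo_tool --increments '[[[0.001,0.005,0.001,0,0,0,-1],[0.001,0.01,0.002,0,0,0,-1],[0.001,0.015,0.002,0,0,0,-1],[0.002,0.0195,0.002,0,0,0,-1],[0.004,0.024,0.002,0,0,0,-1],[0.006,0.028,0.002,0,0,0,-1],[0.009,0.0315,0.002,0,0,0,-1],[0.0125,0.035,0.002,0,0,0,-1],[0.0165,0.037,0.002,0,0,0,-1],[0.021,0.039,0.002,0,0,0,-1]]]'

```text
clock: 14.87
tool_pos: [0.6218, 0.1936, 0.1787]
eef_rot: [-0.257, 0.966, -0.0, -0.0]
force: [-1.0, -0.7, -1.0]
grip_width: 0.212
grasp_force: 50.0
```

>>> servo_tool --increments '[[[0.0045,0.001,0,0,0,0,-1],[0.009,0.0015,0,0,0,0,-1],[0.014,0.0015,0,0,0,0,-1],[0.0185,0.0005,0,0,0,0,-1],[0.023,-0.001,0,0,0,0,-1],[0.027,-0.0035,0,0,0,0,-1],[0.0305,-0.0065,0,0,0,0,-1],[0.034,-0.01,0,0,0,0,-1],[0.0365,-0.014,0,0,0,0,-1],[0.038,-0.0185,0,0,0,0,-1]]]'

```text
clock: 15.7
tool_pos: [0.5985, 0.1582, 0.1788]
eef_rot: [-0.257, 0.966, -0.0, -0.0]
force: [0.4, -0.5, -1.5]
grip_width: 0.212
grasp_force: 50.0
```

>>> servo_tool --increments '[[[0.001,-0.0045,0,0,0,0,-1],[0.0015,-0.009,0,0,0,0,-1],[0.0015,-0.014,0,0,0,0,-1],[0.0005,-0.0185,0,0,0,0,-1],[-0.001,-0.023,0,0,0,0,-1],[-0.0035,-0.027,0,0,0,0,-1],[-0.0065,-0.0305,0,0,0,0,-1],[-0.01,-0.034,0,0,0,0,-1],[-0.014,-0.0365,0,0,0,0,-1],[-0.0185,-0.038,0,0,0,0,-1]]]'

```text
clock: 16.53
tool_pos: [0.6341, 0.1348, 0.1787]
eef_rot: [-0.257, 0.966, -0.0, 0.0]
force: [-0.2, -0.3, -1.4]
grip_width: 0.211
grasp_force: 50.0
```

>>> servo_tool --increments '[[[-0.0045,-0.001,0,0,0,0,-1],[-0.009,-0.0015,0,0,0,0,-1],[-0.014,-0.0015,0,0,0,0,-1],[-0.0185,-0.0005,0,0,0,0,-1],[-0.023,0.001,0,0,0,0,-1],[-0.027,0.0035,0,0,0,0,-1],[-0.0305,0.0065,0,0,0,0,-1],[-0.034,0.01,0,0,0,0,-1],[-0.0365,0.014,0,0,0,0,-1],[-0.038,0.0185,0,0,0,0,-1]]]'

```text
clock: 17.37
tool_pos: [0.6573, 0.1706, 0.1787]
eef_rot: [-0.257, 0.966, 0.0, 0.0]
force: [-0.4, 0.8, -2.2]
grip_width: 0.214
grasp_force: 50.0
```

```bash
python3 beads.py 3 scene
```

```text
scene
  blue [((-4.8, 19.3), 0.8), ((-4.1, 19.5), 0.8)]
  white [((-43.1, 27.3), 0.71), ((-38.8, 28.1), 0.71), ((-22.4, 34.5), 0.74), ((-50.8, -3.5), 0.92), ((-49.9, -4.8), 0.92), ((-8.1, 39.1), 0.73), ((-26.4, -35.3), 0.5)]
```

The first circle went cleanly. The second one spirals in to 20 mm.

>>> servo_tool --increments '[[[-0.0005,0.0045,0,0,0,0,-1],[-0.0005,0.009,0,0,0,0,-1],[0,0.0135,0,0,0,0,-1],[0.0015,0.018,0,0,0,0,-1],[0.0035,0.022,0,0,0,0,-1],[0.006,0.0255,0,0,0,0,-1],[0.009,0.028,0,0,0,0,-1],[0.0125,0.0305,0,0,0,0,-1],[0.016,0.0325,0,0,0,0,-1],[0.02,0.0335,0,0,0,0,-1]]]'

```text
clock: 18.25
tool_pos: [0.6227, 0.1892, 0.1788]
eef_rot: [-0.257, 0.966, 0.0, -0.0]
force: [0.8, 0.3, -1.6]
grip_width: 0.211
grasp_force: 50.0
```

>>> servo_tool --increments '[[[0.004,0.0005,0,0,0,0,-1],[0.0075,0.0005,0,0,0,0,-1],[0.0115,0,0,0,0,0,-1],[0.015,-0.0015,0,0,0,0,-1],[0.018,-0.0035,0,0,0,0,-1],[0.021,-0.0055,0,0,0,0,-1],[0.023,-0.008,0,0,0,0,-1],[0.025,-0.011,0,0,0,0,-1],[0.0265,-0.014,0,0,0,0,-1],[0.027,-0.017,0,0,0,0,-1]]]'

```text
clock: 19.08
tool_pos: [0.6083, 0.1602, 0.1787]
eef_rot: [-0.257, 0.966, -0.0, -0.0]
force: [0.5, -0.2, -0.8]
grip_width: 0.214
grasp_force: 50.0
```

>>> servo_tool --increments '[[[0.001,-0.003,0,0,0,0,-1],[0.001,-0.006,0,0,0,0,-1],[0.001,-0.0095,0,0,0,0,-1],[0.0005,-0.0125,0,0,0,0,-1],[-0.001,-0.0155,0,0,0,0,-1],[-0.0025,-0.018,0,0,0,0,-1],[-0.0045,-0.0205,0,0,0,0,-1],[-0.0065,-0.0225,0,0,0,0,-1],[-0.0095,-0.024,0,0,0,0,-1],[-0.012,-0.0255,0,0,0,0,-1]]]'

```text
clock: 19.92
tool_pos: [0.6302, 0.1465, 0.1782]
eef_rot: [-0.258, 0.966, 0.001, -0.001]
force: [-2.6, 2.3, -2.4]
grip_width: 0.21
grasp_force: 50.0
```

>>> servo_tool --increments '[[[-0.003,-0.001,0,0,0,0,-1],[-0.006,-0.001,0,0,0,0,-1],[-0.0095,-0.001,0,0,0,0,-1],[-0.0125,-0.0005,0,0,0,0,-1],[-0.0155,0.001,0,0,0,0,-1],[-0.018,0.0025,0,0,0,0,-1],[-0.0205,0.0045,0,0,0,0,-1],[-0.0225,0.0065,0,0,0,0,-1],[-0.024,0.0095,0,0,0,0,-1],[-0.0255,0.012,0,0,0,0,-1]]]'

```text
clock: 20.75
tool_pos: [0.6487, 0.1672, 0.1792]
eef_rot: [-0.257, 0.966, -0.001, 0.001]
force: [0.0, -0.3, -1.3]
grip_width: 0.216
grasp_force: 50.0
```

```bash
python3 beads.py 4 scene; python3 -c "
from plant import robot;o=robot.get_obs();print(o['clock'],o['tool_pos'])"
```

```text
scene
  blue [((26.8, -17.5), 0.57)]
  white [((-50.7, 21.3), 1.09), ((-29.2, 35.0), 0.73), ((-17.4, 39.3), 0.69), ((5.5, 54.0), 0.54), ((-41.7, -24.5), 0.92)]
20.8 [0.6483437  0.16847369 0.17920934]
```

View pics/b_scene_4.png

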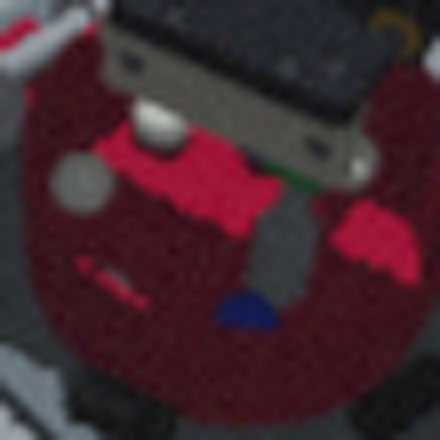

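Picture: the rod foot is at about (285,250), and a blue bead lies just beside it at (248,310); much of the rest is hidden by the gripper. I lift out to look.

>>> servo_tool --increments '[[[0,0,-0.01,0,0,0,-1],[0,0,-0.03,0,0,0,-1],[0,0,-0.05,0,0,0,-1],[0,0,-0.07,0,0,0,-1],[0,0,-0.09,0,0,0,-1],[-0.01,-0.004,-0.1,0,0,0,-1],[-0.01,-0.004,-0.11,0,0,0,-1],[-0.01,-0.004,-0.11,0,0,0,-1],[-0.01,-0.004,-0.11,0,0,0,-1],[-0.01,-0.004,-0.11,0,0,0,-1]]]'

```text
clock: 21.63
tool_pos: [0.6574, 0.169, 0.2878]
eef_rot: [-0.257, 0.966, -0.0, -0.001]
force: [0.9, -0.4, -1.1]
grip_width: 0.216
grasp_force: 50.0
```

```bash
python3 beads.py 5 scene top; python3 -c "
from plant import robot;o=robot.get_obs();print(o['clock'],o['tool_pos'])"
```

```text
scene
  blue [((-21.3, 39.0), 0.88), ((26.6, -18.0), 0.56)]
  white [((-47.6, 16.0), 0.96), ((2.2, 50.4), 0.95), ((-42.2, -24.4), 0.92)]
top
  blue []
  white [((31.2, -43.8), 0.57), ((-4.1, -52.1), 0.68), ((-55.3, 2.7), 1.16), ((-55.2, 0.7), 1.16)]
21.7333 [0.65741648 0.16910382 0.28746044]
```

The blue beads are at about (-21,39) and (27,-18) mm in the bowl frame, well over 28 mm apart and at rest. I take the rod back to its stand.

>>> servo_tool --increments '[[[0.01,-0.014,0,0,0,0,-1],[0.033,-0.047,0,0,0,0,-1],[0.057,-0.081,0,0,0,0,-1],[0.081,-0.115,0,0,0,0,-1],[0.105,-0.149,0,0,0,0,-1],[0.129,-0.183,0,0,0,0,-1],[0.153,-0.217,0,0,0,0,-1],[0.174,-0.247,0,0,0,0,-1],[0.189,-0.269,0,0,0,0,-1],[0.197,-0.28,0,0,0,0,-1]]]'

```text
clock: 22.57
tool_pos: [0.6247, -0.1778, 0.2878]
eef_rot: [-0.254, 0.967, -0.001, -0.002]
force: [0.6, -0.6, -2.0]
grip_width: 0.21
grasp_force: 50.0
```

>>> servo_tool --increments '[[[0,0,0,0,0,0,-1],[0,0,0,0,0,0,-1],[0,0,0,0,0,0,-1],[0,0,0,0,0,0,-1],[0,0,0.01,0,0,0,-1],[0,0,0.025,0,0,0,-1],[0,0,0.04,0,0,0,-1],[0,0,0.055,0,0,0,-1],[0,0,0.06,0,0,0,-1],[0,0,0.06,0,0,0,-1]]]'

```text
clock: 23.4
tool_pos: [0.6256, -0.1701, 0.2266]
eef_rot: [-0.258, 0.966, 0.001, -0.002]
force: [-0.8, -0.1, -1.7]
grip_width: 0.213
grasp_force: 50.0
```

```bash
python3 - <<'E'
from look import *
o=robot.get_obs(); print(o["clock"],o["tool_pos"],o["force"])
T=o["tool_pos"]
im,d,p=grab("scene"); c=cloud(p,d)
m=(np.hypot(c[...,0]-T[0],c[...,1]-T[1])<.02)&(c[...,2]<T[2]-.09)&(c[...,2]>.05)
for a,b in((.06,.075),(.075,.1),(.105,.13)):
    t=m&(c[...,2]>a)&(c[...,2]<b); print(a,t.sum(),c[t].mean(0) if t.any() else 0)
E
python3 beads.py 6 scene top
```

```text
23.4 [ 0.6255838  -0.17013334  0.22656934] [-0.75907964 -0.08312866 -1.68694056]
0.06 12 [ 0.63217574 -0.17198056  0.07124216]
0.075 85 [ 0.62959917 -0.17117698  0.08995752]
0.105 18 [ 0.62883137 -0.17006606  0.11451252]
scene
  blue [((-21.5, 39.2), 0.88), ((26.8, -17.5), 0.56)]
  white [((-47.6, 16.0), 0.96), ((1.9, 51.3), 0.95), ((-43.3, -23.9), 0.97)]
top
  blue [((29.0, -20.8), 0.81), ((-21.3, 38.8), 0.81)]
  white [((49.4, -17.6), 1.04), ((29.6, -40.6), 1.02), ((-5.1, -50.3), 1.01), ((2.1, 51.0), 1.06), ((-43.1, -22.8), 0.99), ((-47.2, 15.6), 1.02)]
```

All eight beads are in the bowl and the blues are 78 mm apart. Lowering the rod and releasing it.

>>> servo_tool --increments '[[[0,0,0.008,0,0,0,-1],[0,0,0.018,0,0,0,-1],[0,0,0.028,0,0,0,-1],[0,0,0.038,0,0,0,-1],[0,0,0.047,0,0,0,-1],[0,0,0.054,0,0,0,-1],[0,0,0.059,0,0,0,-1],[0,0,0.062,0,0,0,-1],[0,0,0.062,0,0,0,-1],[0,0,0.062,0,0,0,-1]]]'

```text
clock: 24.38
tool_pos: [0.6266, -0.1716, 0.167]
eef_rot: [-0.257, 0.966, -0.0, 0.0]
force: [0.4, 0.1, -1.2]
grip_width: 0.213
grasp_force: 50.0
```

>>> servo_tool --increments '[[[0,0,0,0,0,0,-1],[0,0,0,0,0,0,-1],[0,0,0,0,0,0,-0.4],[0,0,0,0,0,0,-0.2],[0,0,0,0,0,0,-0.1],[0,0,0,0,0,0,-0.1],[0,0,0,0,0,0,-0.1],[0,0,-0.01,0,0,0,-0.1],[0,0,-0.025,0,0,0,-0.1],[0,0,-0.04,0,0,0,-0.1]]]'

```text
clock: 25.22
tool_pos: [0.6262, -0.1715, 0.2075]
eef_rot: [-0.257, 0.966, 0.0, -0.0]
force: [0.3, -0.7, 0.8]
grip_width: 0.452
grasp_force: 0.0
```

>>> servo_tool --increments '[[[0,0,-0.02,0,0,0,-0.1],[0,0,-0.04,0,0,0,-0.1],[0,0,-0.06,0,0,0,-0.1],[0,0,-0.08,0,0,0,-0.1],[0,0,-0.1,0,0,0,-0.1],[0.02,0,-0.11,0,0,0,-0.1],[0.04,0,-0.11,0,0,0,-0.1],[0.04,0,-0.11,0,0,0,-0.1],[0.04,0,-0.11,0,0,0,-0.1],[0.04,0,-0.11,0,0,0,-0.1]]]'

```text
clock: 26.05
tool_pos: [0.5921, -0.1907, 0.3171]
eef_rot: [-0.257, 0.966, 0.0, 0.0]
force: [-0.8, -0.9, 0.1]
grip_width: 0.45
grasp_force: 0.0
```

```bash
python3 - <<'E'
from look import *
for n in("scene","wrist"):
    im,d,p=grab(n); c=cloud(p,d); H,S,V=masks(im)
    g=(H>45)&(H<85)&(S>90)&(np.hypot(c[...,0]-.625,c[...,1]+.17)<.05)
    t=g&(c[...,2]>.112); print(n,g.sum(),"top",t.sum(),c[t].mean(0) if t.any() else 0,"maxz",np.percentile(c[g][:,2],98) if g.any() else 0, cv2.minAreaRect(c[t][:,:2].astype(np.float32)*1000) if t.any() else 0)
    r=((H<4)|(H>177))&(S>150)&(V>70)&(c[...,2]>.074)&(c[...,2]<.09)&(c[...,1]>0)&(c[...,0]>.5); print("knob",r.sum(),c[r].mean(0) if r.any() else 0)
o=robot.get_obs(); print(o["clock"],o["tool_pos"],o["grip_width"])
E
python3 beads.py 7 scene top
```

```text
scene 225 top 98 [ 0.62883971 -0.17215663  0.12304855] maxz 0.1234428672321745 ((630.0391845703125, -184.4378204345703), (23.268442153930664, 48.98535919189453), 10.111625671386719)
knob 21 [0.54873789 0.10199921 0.08039593]
wrist 764 top 491 [ 0.6256618  -0.17370708  0.12019881] maxz 0.12182498031045852 ((614.5975341796875, -175.7735137939453), (48.819339752197266, 22.20449447631836), 11.636069297790527)
knob 21 [0.54248461 0.09624022 0.07608144]
26.15 [ 0.5923881  -0.19021418  0.31650458] 0.45161501104845064
scene
  blue [((-21.5, 39.2), 0.88), ((26.8, -17.5), 0.56)]
  white [((-47.6, 16.0), 0.97), ((2.1, 51.0), 0.95), ((-43.4, -23.6), 0.97)]
top
  blue [((29.0, -20.8), 0.82), ((-21.3, 38.8), 0.81)]
  white [((49.4, -17.6), 1.05), ((29.8, -40.8), 1.02), ((-5.1, -50.3), 1.01), ((2.1, 51.2), 1.07), ((-43.1, -22.8), 0.99), ((-47.2, 15.6), 1.02)]
```

```bash
python3 -c "
from plant import robot
print(robot.close_job())"
```

```text
the job is handed in; nothing more can be done
None
```

The job is handed in at about 26 s, with no verdict returned. The bolt is against its end stop with its tip about 12 mm inside the keeper; I judged it home because 30 N would not move it, though the knob travelled only 39 mm and I take it that it started partly advanced. I stirred two full circles with no beads spilled, the blue beads' centres ended about 78 mm apart, the rod is back upright in its stand, and the arm stayed clear of the jar, carton and roll.

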